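# Check that a trolley's brake lever stops short of the bar

## Robot

A 6-joint arm with a two-finger parallel gripper is mounted at the origin on the work surface. World frame = base frame: x ahead of the robot, y to its left, z up, the work surface at z = 0. Lengths are in m, angles in degrees, forces in N, time in s.
With the tool pointing down it reaches from about 0.375 to 0.9 m from the base axis. Payload 3.1 kg.
Tool frame: the origin (TCP) lies at the very end of the fingers, on their centre line; the grasp point (between the pads) lies 19 mm behind it (bot.hold_point_z is the z of the grasp point in the tool frame, in m); z points along the fingers, y is the line along which they close (so a half turn about z gives the same grasp; the last joint's range is limited). The gripper opens to 87 mm and grips with 3 to 60 N. Pads are 19 mm wide; open, the fingers measure 117 mm over their backs; the gripper's body (75 mm by 190 mm) begins 51 mm behind the grasp point.
Start: joints at [54.288, 30.224, 82.088, -0, 67.689, -10.227], TCP at [0.269, 0.564, 0.223] pointing down, gripper open.
Joint ranges: [-176.69, 176.69], [-43.24, 126.21], [12.49, 139.97], [-82, 262], [0, 151.66], [-163.58, 163.58]. Speed limits (degrees/s): [159.86, 159.86, 180, 180, 180, 180].

## Interface

Orientations are given as a 3x3 rotation matrix whose columns are the frame's x, y, z axes.
In Python, from rig import bot, capture, camera_model gives the robot as it stands.
- The arm moves only by the tool apply_moves, never from a script. Its argument "plan" is text: rows parted by semicolons, each of 6 numbers parted by spaces: the shift along the tool's x, y, z in units of 0.05 m (1.0 is 0.05 m), then the turn, a rotation vector about the tool's x, y, z in units of 360 degrees (1.0 is 360 degrees). In form: dx dy dz ax ay az; .... A call has 1 to 10 rows; each row shifts and turns the commanded pose from where the row before left it, along the tool's axes as they then stand; what a row does not reach is not made up. A row lasts 1/12 s, in which the tool goes at most 41.7 mm and 7.16 degrees, less where a joint would pass 70% of its speed; a pose out of reach is approached as far as the arm can. A call with a number of a shift or a turn outside -1 to 1 is refused whole. A call with a gripper value outside its range is refused whole. "gripper" is the gripper command: -1 is shut, 1 is fully open, values between are in proportion, set as the call begins (left out, the last holds). The fingers move at their own pace and stop on an object; the grip force is fixed at half the most. Time passes only in rows, so rows that do not move let the fingers close. It gives the time, the measured TCP pose, the force, the opening and the grip force at its end, in the units of the state.
- bot.read_state(): the state, without advancing time (a new reading comes with each control period).
- capture(name): name is "side" or "top" or "wrist"; returns the picture (420x560x3 uint8, red, green, blue); there is no depth.
- camera_model(name): a dict with "vertical_fov" (degrees; the focal length in pixels is half the picture's height over the tangent of half this angle, whatever the lens; pixels are square), "cx", "cy" (the principal point, pixels), "position" and "rotation" of the camera in the world; the wrist camera has in their place "hand_eye" (4x4, takes a point from camera to tool coordinates, whose origin is the TCP and whose axes are the flange's). Camera axes: x right, y down, z forward; pixel columns grow to the right and rows downward; lengths in m; the calibration is good to about 2 mm. A picture is of the moment at which its call begins: read the wrist's pose just before it. camera_model takes no time and is no camera call.
- bot.hand_in(): hands the job in; it is judged then, once.
The state is a dict: "time_s": time; "joint_positions": joint angles; "qvel": joint speeds; "tau": joint torques, N m; "position": TCP position; "tcp_rot": TCP orientation; "force": force on the tool from outside, world axes, zero at the start; "moment": the same for the moment, N m; "opening": opening from 0.0 (shut) to 1.0 (fully open); "grasp_force": force on a finger pad.
Only numpy, scipy, OpenCV 4.12 (cv2) and the standard library are available. Lean on these libraries where they do the work, as an engineer would, in place of code of your own. Each camera call takes 0.05 s, during which the arm holds its last target. There are 200 camera calls.

## Task

Two halves of a stock trolley's push bar stand on the desk, each with a hand lever; check the brake, which is the one with the longer lever. With the outside of the fingers, without gripping anything, gently press the long lever in towards its bar until it comes up against its stop and keep it there for a second, let it spring all the way back out, then press it in against its stop again and finish while holding it there, so that the gap left to the bar can be measured. Keep the fingers off the bar, and leave the short lever and the things on the desk as they are.

Things in the scene. Friction and masses are not known exactly. Their poses are not given: they have to be found in the camera images.
- brake_blade: the long lever's level aluminium blade on the robot's side of the bar: 130 mm from pivot to end, 12 mm thick along its own x, 16 mm tall (round end 18 mm). Origin: inside the blade at mid-thickness and mid-height, 105 mm from the pivot, 125 mm above the desk: the place to press. +x: level, the way to press (towards the bar); +y: along the blade to the pivot; z up
- brake_pivot (a joint): the long lever's upright hinge: 0 = out, at rest; grows as the lever is pressed in (anticlockwise from above). A fixed stop ends it at 0.40 rad, with about 19 mm of free gap left to the bar. Sprung: pressed at the blade's origin it takes about 2 N to start and 8 N just before the stop; more only bears on the stop
- brake_bar: the bar behind the long lever: level tube with a black rubber grip 30 mm in diameter, 200 mm long along its own y, on a post with a base plate 110 x 140 x 12 mm tall; fixed. Origin on its axis at mid-length, 125 mm above the desk. The lever is on its -x side, its pivot at x -40, y +80 mm
- short_blade: the short lever's blade, on the other, otherwise same stand: 70 mm from pivot to end, 12 mm thick, 16 mm tall. Origin on its centre line, 50 mm from its pivot, 125 mm above the desk; axes as for the long one. To be left alone
- short_pivot (a joint): the short lever's hinge: 0 = out, at rest; grows as it is pressed in
- disc_tub: round lidded disc tub, 124 mm across, 105 mm tall, at the back; origin at the centre of its underside. Loose; to be left alone
- mug: white mug, 76 mm across, 90 mm tall, between the two stands; origin at the centre of its underside. Loose; to be left alone
- stapler: stapler, 135 x 34 x 46 mm tall, in the middle in front; origin at the centre of its underside. Loose; to be left alone
- case_stack: stack of flat disc cases, about 146 x 131 x 50 mm tall, front right; origin at the centre of its underside. Loose; to be left alone
- screwdriver: screwdriver lying front left. Loose; to be left alone
- spanner: spanner lying in front. Loose; to be left alone
- tape_dispenser: desk tape dispenser, 150 x 60 x 90 mm tall, on the left; origin at the centre of its underside. Loose; to be left alone
There are look-alikes about, which are no part of the job. Leave any yellow look-alike of the part that bears short_blade alone.

How it is judged (in metres and radians):
On the way, in this order (a step that is already met when the one before it is completed fails the run):
1. the long lever is pressed in against its stop by the fingers and kept there (half a second counts) (value of joint brake_pivot above 0.37 rad and contact force between the fingers and brake_blade above 2 N), for 0.5 s.
2. the long lever has been let all the way back out (value of joint brake_pivot below 0.05 rad), for 0.2 s.
At the end, for the whole second after the job is handed in: The long lever is still pressed in against its stop (hinge beyond 0.37 of 0.40 rad), at rest, by the fingers with 3 to 35 N; the fingers are off the bar; the short lever is out (under 0.06 rad) and no loose thing is more than 15 mm from where it was (value of joint brake_pivot above 0.37 rad and contact force between the fingers and brake_blade between 3 and 35 N and velocity of joint brake_pivot between -0.05 and 0.05 rad/s and contact force between the fingers and brake_bar below 0.5 N and value of joint short_pivot below 0.06 rad and distance of each of disc_tub, mug, stapler, case_stack, screwdriver, spanner, tape_dispenser from where it was at the start of the episode below 0.015 m); the arm keeps its last pose, push and grip.
It fails at once if the long lever is forced (pushed with more than 35 N) (contact force between any of the arm, the fingers and brake_blade above 35 N).
It fails at once if the long lever is taken between the fingers instead of being pressed from outside (contact force between the fingers and brake_blade above 0.5 N and x of the grasp point in the frame of brake_blade above -0.004 m).
It fails at once if the bar is touched by the fingers (contact force between the fingers and brake_bar above 1 N).
It fails at once if the short lever is worked (value of joint short_pivot above 0.06 rad).
It fails at once if a loose thing on the desk is lifted or shoved more than 15 mm (distance of any of disc_tub, mug, stapler, case_stack, screwdriver, spanner, tape_dispenser from where it was at the start of the episode above 0.015 m).
It also fails if it takes over 38 s, if anything falls off the work surface, if the arm or the gripper's body presses on something with over 40 N, if the wrist force passes 120 N, or if a joint passes its speed limit or range.

## Working session

There is one attempt and no reset: what is moved stays moved. The work goes in short steps, Python scripts to look and compute and a tool call to move; the robot and the scene stay as the last step left them, time stands still between calls to the robot, and variables do not carry over. Pictures are saved under pics/ and viewed, at most 10 in all, crops included, and the job is handed in when it is done.

Besides the shell and the picture viewer there is one more tool, called after "Call:" as a command line: name --argument value ..., lists and objects as JSON in quotes. apply_moves: Moves the arm, as the interface text tells. Its arguments: {"type":"object","properties":{"plan":{"type":"string"},"gripper":{"type":"number"}},"required":["plan"]}

```bash
mkdir -p pics
python3 - <<'E'
from rig import bot,capture,camera_model
import cv2,numpy as np
for n in("top","side"):
    im=capture(n); cv2.imwrite(f"pics/{n}0.png",im[:,:,::-1]); m=camera_model(n); print(n,{k:np.round(v,4).tolist() for k,v in m.items()})
s=bot.read_state(); print({k:np.round(v,3).tolist() for k,v in s.items()}); print(bot.hold_point_z)
print({k:np.round(v,4).tolist() for k,v in camera_model("wrist").items()})
E
```

```text
top {'vertical_fov': 49.9019, 'cx': 281.6603, 'cy': 212.2161, 'position': [0.4002, 0.0483, 1.4471], 'rotation': [[0.0254, -0.9956, 0.0903], [-0.9995, -0.0238, 0.0186], [-0.0164, -0.0907, -0.9957]]}
side {'vertical_fov': 46.8415, 'cx': 286.1949, 'cy': 207.8, 'position': [0.1098, -0.5464, 0.989], 'rotation': [[0.8116, -0.448, 0.375], [-0.5842, -0.6292, 0.5126], [0.0064, -0.6351, -0.7724]]}
{'time_s': 0.1, 'joint_positions': [54.289, 30.273, 82.147, -0.003, 67.69, -10.226], 'qvel': [-0.074, -0.076, -0.121, -0.054, 0.029, 0.04], 'tau': [0.0, -44.099, -17.715, 0.064, 0.053, -0.0], 'position': [0.269, 0.564, 0.222], 'tcp_rot': [[-0.903, 0.43, -0.001], [0.43, 0.903, -0.002], [0.0, -0.002, -1.0]], 'force': [0.383, 0.096, -0.873], 'moment': [0.032, -0.026, 0.01], 'grasp_force': 0.0, 'opening': 0.999}
-0.0187
{'vertical_fov': 70.4663, 'cx': 279.943, 'cy': 206.3578, 'hand_eye': [[0.0009, -0.9549, -0.2969, 0.0824], [1.0, 0.001, -0.0, -0.0009], [0.0003, -0.2969, 0.9549, -0.1617], [0.0, 0.0, 0.0, 1.0]]}
```

View pics/top0.png

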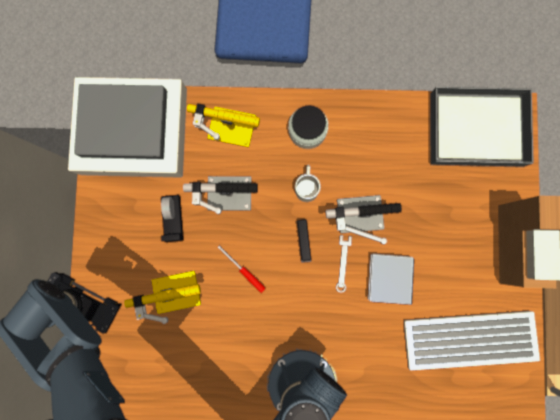

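View pics/side0.png

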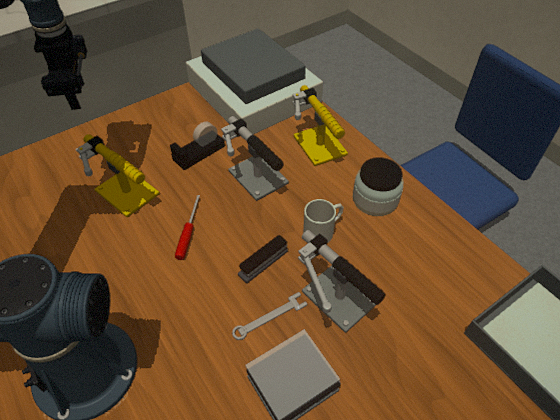

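Candidates in the top view, as (column, row):
- Grey stand on the right, with the lever from (338,222) to (385,241). This lever is long.
- Grey stand on the left, with the lever ending at (218,210). This lever is short.
- Yellow look-alikes at (205,130) and (150,318).

I choose the right grey stand, with the mug at (307,185), the spanner at (344,265) and the stapler at (304,240) next to it. I'll check it in a close crop.

Run:
```python
import cv2,numpy as np
a=cv2.imread("pics/top0.png")[180:300,310:420]; b=cv2.imread("pics/side0.png")[225:335,285:395]
a=cv2.resize(a,None,fx=4,fy=4,interpolation=cv2.INTER_CUBIC);b=cv2.resize(b,(400,480),interpolation=cv2.INTER_CUBIC) if 0 else cv2.resize(b,None,fx=3.3,fy=3.3,interpolation=cv2.INTER_CUBIC)
h=max(a.shape[0],b.shape[0]);p=lambda i:cv2.copyMakeBorder(i,0,h-i.shape[0],0,0,0)
c=np.hstack([p(a),p(b)])[:, :800];cv2.imwrite("pics/crop.png",c)
```

```text
(no output)
```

View pics/crop.png

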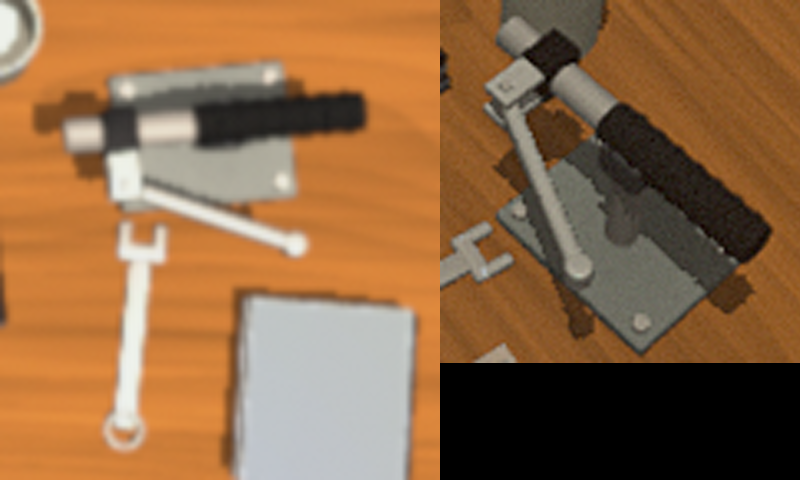

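The crop shows the long aluminium lever on the right grey stand. It runs from the pivot block at top px (341,225) to the ball end at (383.6,240.6), which is side px (327,306). The black grip behind it runs from (360,211) to (401,208), and the case stack is in front. Next I'll measure these points.

```bash
cat > h.py <<'E'
import numpy as np
from rig import camera_model
def ray(n,u,v,T=None):
    m=camera_model(n);f=210/np.tan(np.radians(m["vertical_fov"])/2)
    d=np.array([(u-m["cx"])/f,(v-m["cy"])/f,1])
    if T is None: R,p=np.array(m["rotation"]),np.array(m["position"])
    else: M=T@np.array(m["hand_eye"]);R,p=M[:3,:3],M[:3,3]
    return p,R@d
def plane(n,u,v,z,T=None):
    p,d=ray(n,u,v,T);return p+d*(z-p[2])/d[2]
E
python3 - <<'E'
from h import *
P=lambda u,v,z:plane("top",u,v,z)
np.set_printoptions(precision=4,suppress=True)
e=P(383.6,240.6,.13);pv=P(341,225,.13);print("end",e,"side",plane("side",327,305.7,.13),"pivot",pv)
b0,b1=P(326.3,213.8,.13),P(400.7,207.8,.13);print("bar",b0,b1)
d=pv-e;L=np.linalg.norm(d[:2]);y=d/L;print("len",L,y,"x axis",[y[1],-y[0]],"yaw",np.degrees(np.arctan2(-y[0],y[1])))
by=(b0-b1);by/=np.linalg.norm(by);print("bar yaw",np.degrees(np.arctan2(-by[0],by[1])))
print("cases",[P(u,v,.05) for u,v in((371,254),(413,257),(368,302))]); print("spanner",P(346,237,.01));print("mug",P(307,187,.09))
E
```

```text
end [ 0.444  -0.2251  0.13  ] side [ 0.4466 -0.2253  0.13  ] pivot [ 0.4863 -0.1011  0.13  ]
bar [ 0.5181 -0.0577  0.13  ] [ 0.5409 -0.2744  0.13  ]
len 0.13103436161919352 [0.3232 0.9463 0.    ] x axis [np.float64(0.9463312388202376), np.float64(-0.32319837009637675)] yaw -18.856459460811063
bar yaw 6.00563525201388
cases [array([ 0.4046, -0.2033,  0.05  ]), array([ 0.3987, -0.3317,  0.05  ]), array([ 0.2588, -0.1953,  0.05  ])]
spanner [ 0.4564 -0.131   0.01  ]
mug [ 0.6018 -0.0012  0.09  ]
```

Call:
apply_moves --plan "0 0 0 0 0 -0.0171; 0 0 0 0 0 -0.0171; 0 0 0 0 0 -0.0171; 0 0 0 0 0 0" --gripper -1

```text
time_s: 0.43
position: [0.2686, 0.5638, 0.222]
tcp_rot: [[-0.993, 0.12, -0.001], [0.12, 0.993, -0.001], [0.001, -0.001, -1.0]]
force: [-0.2, -0.6, -0.6]
opening: 0.783
grasp_force: 0.0
```

Call:
apply_moves --plan "-0.44 -0.58 0 0 0 0; -0.44 -0.58 0 0 0 0; -0.44 -0.58 0 0 0 0; -0.44 -0.58 0 0 0 0; -0.44 -0.58 0 0 0 0; -0.44 -0.58 0 0 0 0; -0.44 -0.58 0 0 0 0; -0.44 -0.58 0 0 0 0; -0.44 -0.58 0 0 0 0; -0.44 -0.58 0 0 0 0"

```text
time_s: 1.27
position: [0.4522, 0.2478, 0.2225]
tcp_rot: [[-0.992, 0.125, -0.0], [0.125, 0.992, -0.0], [0.0, -0.0, -1.0]]
force: [0.3, 0.5, 0.1]
opening: 0.043
grasp_force: 0.0
```

Call:
apply_moves --plan "0 -0.75 0 0 0 0; 0 -0.75 0 0 0 0; 0 -0.75 0 0 0 0; 0 -0.75 0 0 0 0; 0 -0.75 0 0 0 0; 0 -0.75 0 0 0 0; 0 -0.75 0 0 0 0; 0 -0.75 0 0 0 0; 0 -0.75 0 0 0 0; 0 -0.75 0 0 0 0"

```text
time_s: 2.1
position: [0.4053, -0.1244, 0.2226]
tcp_rot: [[-0.992, 0.125, 0.0], [0.125, 0.992, 0.0], [-0.0, 0.0, -1.0]]
force: [0.1, -0.9, -0.8]
opening: 0.004
grasp_force: 0.0
```

Call:
apply_moves --plan "0 -0.7 0 0 0 0; 0 -0.7 0 0 0 0; 0 0 0 0 0 0; 0 0 0 0 0 0"

```text
time_s: 2.43
position: [0.3973, -0.194, 0.2225]
tcp_rot: [[-0.992, 0.129, 0.0], [0.129, 0.992, 0.0], [-0.0, 0.0, -1.0]]
force: [-1.4, -0.0, 0.4]
opening: 0.006
grasp_force: 0.0
```

Run:
```python
from rig import bot,capture
from h import *
import cv2
s=bot.read_state();im=capture("wrist");cv2.imwrite("pics/w1.png",im[:,:,::-1])
T=np.eye(4);T[:3,:3]=s["tcp_rot"];T[:3,3]=s["position"];np.save("T1.npy",T);print(s["position"],s["joint_positions"],s["force"],s["opening"],s["time_s"])
```

```text
[ 0.3972641  -0.19399857  0.22245163] [-4.05755479e+01  1.61791641e+01  1.07246702e+02  1.10294668e-02
  5.65691031e+01 -1.23189704e+02] [-1.44156488 -0.02819883  0.37507107] 0.006111427212302386 2.4333
```

View pics/w1.png

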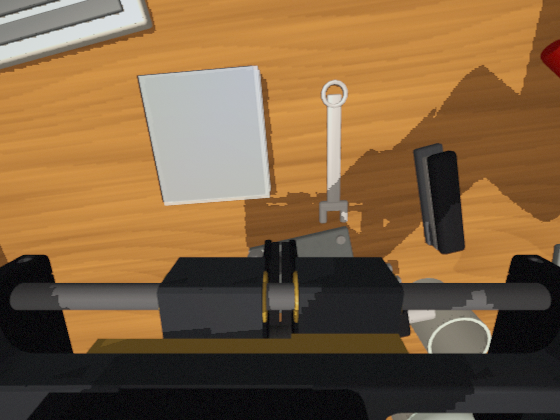

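The wrist view shows the closed fingers at (280,250) hiding the lever, with the spanner (334,150), stapler (440,200) and case stack (205,135) clear of them. I'll check the pivot block's height by triangulation before lowering.

Run:
```python
from h import *
def tri(a,b):
    p,d=ray("top",*a);q,e=ray("side",*b);t=np.linalg.lstsq(np.c_[d,-e],q-p,rcond=None)[0]
    return (p+d*t[0]+q+e*t[1])/2, np.linalg.norm(p+d*t[0]-q-e*t[1])
print(tri((341,225),(307.7,250.8)),tri((383.6,240.6),(327,305.7)))
```

```text
(array([ 0.48860498, -0.10193579,  0.13737832]), np.float64(0.006429423036898831)) (array([ 0.44491034, -0.22538787,  0.13158957]), np.float64(0.0023201885939451734))
```

Call:
apply_moves --plan "0 0 0.4 0 0 0; 0 0 0.4 0 0 0; 0 0 0.4 0 0 0; 0 0 0.4 0 0 0; 0 0 0.4 0 0 0; 0 0 0.3 0 0 0; 0 0 0 0 0 0; 0 0 0 0 0 0"

```text
time_s: 3.15
position: [0.397, -0.1904, 0.1072]
tcp_rot: [[-0.993, 0.121, -0.002], [0.121, 0.993, 0.002], [0.002, 0.002, -1.0]]
force: [0.3, -0.5, 0.6]
opening: 0.004
grasp_force: 0.0
```

Call:
apply_moves --plan "-0.15 0 0 0 0 0; -0.15 0 0 0 0 0; -0.15 0 0 0 0 0; 0 0 0 0 0 0; 0 0 0 0 0 0"

```text
time_s: 3.57
position: [0.4209, -0.1953, 0.1081]
tcp_rot: [[-0.993, 0.121, 0.002], [0.121, 0.993, -0.001], [-0.002, -0.001, -1.0]]
force: [-0.1, 1.1, -1.0]
opening: 0.005
grasp_force: 0.0
```

Call:
apply_moves --plan "-0.06 0 0 0 0 0; -0.06 0 0 0 0 0; -0.06 0 0 0 0 0; 0 0 0 0 0 0"

```text
time_s: 3.9
position: [0.4294, -0.1965, 0.1076]
tcp_rot: [[-0.993, 0.122, 0.001], [0.122, 0.993, -0.001], [-0.001, -0.001, -1.0]]
force: [-0.3, 0.0, -0.8]
opening: 0.006
grasp_force: 0.0
```

Call:
apply_moves --plan "-0.06 0 0 0 0 0; -0.06 0 0 0 0 0; 0 0 0 0 0 0"

```text
time_s: 4.15
position: [0.4354, -0.1971, 0.1076]
tcp_rot: [[-0.993, 0.122, 0.001], [0.122, 0.993, -0.001], [-0.001, -0.0, -1.0]]
force: [1.1, -0.8, 0.4]
opening: 0.006
grasp_force: 0.0
```

Call:
apply_moves --plan "-0.06 0 0 0 0 0; -0.06 0 0 0 0 0; 0 0 0 0 0 0"

```text
time_s: 4.4
position: [0.4402, -0.1973, 0.1073]
tcp_rot: [[-0.993, 0.122, -0.002], [0.122, 0.993, 0.001], [0.002, 0.0, -1.0]]
force: [-3.0, -1.2, -0.9]
opening: 0.001
grasp_force: 1.2
```

Call:
apply_moves --plan "-0.06 0 0 0 0 0; -0.06 0 0 0 0 0; 0 0 0 0 0 0"

```text
time_s: 4.65
position: [0.4465, -0.1982, 0.1073]
tcp_rot: [[-0.993, 0.122, -0.001], [0.122, 0.993, 0.0], [0.001, 0.0, -1.0]]
force: [-3.5, -2.0, -1.3]
opening: 0.007
grasp_force: 1.6
```

Call:
apply_moves --plan "-0.06 0 0 0 0 0; -0.06 0 0 0 0 0; 0 0 0 0 0 0"

```text
time_s: 4.9
position: [0.4527, -0.199, 0.1074]
tcp_rot: [[-0.993, 0.122, -0.001], [0.122, 0.993, 0.0], [0.001, 0.0, -1.0]]
force: [-4.8, -2.7, -1.8]
opening: 0.004
grasp_force: 2.0
```

Call:
apply_moves --plan "-0.06 0 0 0 0 0; -0.06 0 0 0 0 0; -0.06 0 0 0 0 0; 0 0 0 0 0 0"

```text
time_s: 5.23
position: [0.4608, -0.2002, 0.1074]
tcp_rot: [[-0.993, 0.121, -0.002], [0.121, 0.993, 0.0], [0.002, -0.0, -1.0]]
force: [-6.7, -3.9, -0.1]
opening: 0.002
grasp_force: 3.0
```

Call:
apply_moves --plan "-0.03 0 0 0 0 0; -0.03 0 0 0 0 0; -0.03 0 0 0 0 0; 0 0 0 0 0 0"

```text
time_s: 5.57
position: [0.4647, -0.2006, 0.1074]
tcp_rot: [[-0.993, 0.121, -0.003], [0.121, 0.993, 0.0], [0.003, -0.0, -1.0]]
force: [-6.2, -2.9, 0.9]
opening: 0.006
grasp_force: 3.4
```

Call:
apply_moves --plan "-0.02 0 0 0 0 0; -0.02 0 0 0 0 0; -0.02 0 0 0 0 0; 0 0 0 0 0 0"

```text
time_s: 5.9
position: [0.4674, -0.2008, 0.1074]
tcp_rot: [[-0.993, 0.121, -0.004], [0.121, 0.993, 0.001], [0.004, 0.0, -1.0]]
force: [-7.2, -3.2, 0.5]
opening: 0.008
grasp_force: 3.6
```

Call:
apply_moves --plan "-0.02 0 0 0 0 0; -0.02 0 0 0 0 0; -0.02 0 0 0 0 0; 0 0 0 0 0 0"

```text
time_s: 6.23
position: [0.4701, -0.201, 0.1074]
tcp_rot: [[-0.993, 0.121, -0.004], [0.121, 0.993, 0.001], [0.004, 0.0, -1.0]]
force: [-7.7, -3.3, 1.4]
opening: 0.003
grasp_force: 3.8
```

Call:
apply_moves --plan "-0.02 0 0 0 0 0; -0.02 0 0 0 0 0; 0 0 0 0 0 0"

```text
time_s: 6.48
position: [0.4719, -0.201, 0.1073]
tcp_rot: [[-0.993, 0.121, -0.005], [0.121, 0.993, 0.001], [0.005, 0.001, -1.0]]
force: [-7.7, -2.8, 1.1]
opening: 0.003
grasp_force: 3.9
```

Call:
apply_moves --plan "-0.02 0 0 0 0 0; -0.02 0 0 0 0 0; 0 0 0 0 0 0"

```text
time_s: 6.73
position: [0.4736, -0.2011, 0.1073]
tcp_rot: [[-0.993, 0.121, -0.005], [0.121, 0.993, 0.002], [0.005, 0.001, -1.0]]
force: [-8.2, -1.5, 2.4]
opening: 0.005
grasp_force: 4.1
```

Call:
apply_moves --plan "-0.02 0 0 0 0 0; -0.02 0 0 0 0 0; 0 0 0 0 0 0"

```text
time_s: 6.98
position: [0.4754, -0.2011, 0.1073]
tcp_rot: [[-0.993, 0.121, -0.005], [0.121, 0.993, 0.002], [0.006, 0.001, -1.0]]
force: [-9.1, -1.2, 2.3]
opening: 0.004
grasp_force: 4.2
```

Call:
apply_moves --plan "-0.02 0 0 0 0 0; -0.02 0 0 0 0 0; 0 0 0 0 0 0"

```text
time_s: 7.23
position: [0.4769, -0.2011, 0.1073]
tcp_rot: [[-0.993, 0.121, -0.007], [0.121, 0.993, 0.003], [0.007, 0.002, -1.0]]
force: [-9.3, -0.8, 3.2]
opening: 0.005
grasp_force: 4.6
```

Call:
apply_moves --plan "-0.02 0 0 0 0 0; -0.02 0 0 0 0 0; 0 0 0 0 0 0"

```text
time_s: 7.48
position: [0.4771, -0.201, 0.1072]
tcp_rot: [[-0.993, 0.12, -0.01], [0.12, 0.993, 0.003], [0.011, 0.002, -1.0]]
force: [-12.9, -2.2, 5.6]
opening: 0.004
grasp_force: 6.6
```

Call:
apply_moves --plan "-0.02 0 0 0 0 0; -0.02 0 0 0 0 0; 0 0 0 0 0 0"

```text
time_s: 7.73
position: [0.4773, -0.201, 0.1072]
tcp_rot: [[-0.993, 0.119, -0.014], [0.119, 0.993, 0.004], [0.014, 0.003, -1.0]]
force: [-17.3, -3.0, 8.0]
opening: 0.004
grasp_force: 8.6
```

Call:
apply_moves --plan "0 0 0 0 0 0; 0 0 0 0 0 0; 0 0 0 0 0 0; 0 0 0 0 0 0; 0 0 0 0 0 0; 0 0 0 0 0 0; 0 0 0 0 0 0; 0 0 0 0 0 0; 0 0 0 0 0 0; 0 0 0 0 0 0"

```text
time_s: 8.57
position: [0.4773, -0.2009, 0.1072]
tcp_rot: [[-0.993, 0.119, -0.014], [0.119, 0.993, 0.004], [0.014, 0.003, -1.0]]
force: [-17.4, -3.4, 7.3]
opening: 0.004
grasp_force: 8.5
```

Run:
```python
from rig import capture
import cv2
a=capture("side")[200:350,240:420,::-1];cv2.imwrite("pics/p1.png",cv2.resize(a,None,fx=4,fy=4,interpolation=cv2.INTER_CUBIC))
```

```text
(no output)
```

View pics/p1.png

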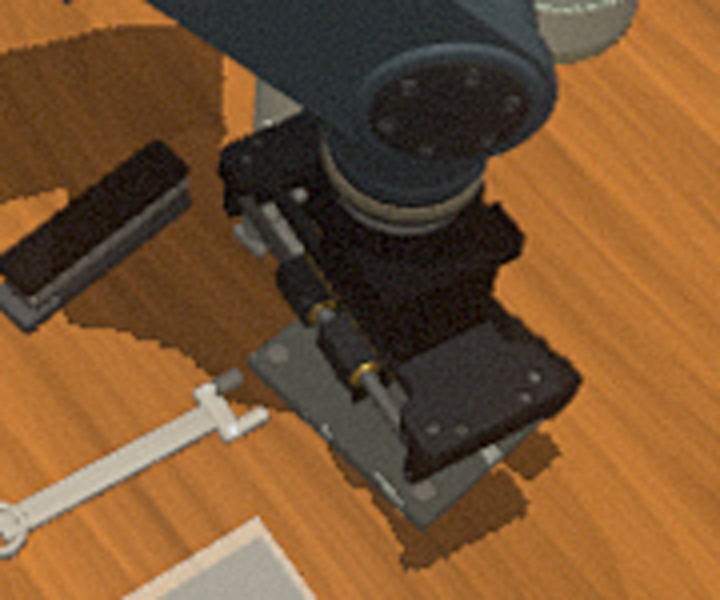

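The side view shows only the gripper body over the stand, with the lever hidden and nothing else touched. The sharp force rise after about 40 mm of travel matches the stop. I'll release it now.

Call:
apply_moves --plan "0 0 0 0 0 0; 0 0 0 0 0 0; 0 0 0 0 0 0; 0.1 0 0 0 0 0; 0.1 0 0 0 0 0; 0.1 0 0 0 0 0; 0.1 0 0 0 0 0; 0.1 0 0 0 0 0; 0.1 0 0 0 0 0; 0.1 0 0 0 0 0"

```text
time_s: 9.45
position: [0.4485, -0.1978, 0.1074]
tcp_rot: [[-0.992, 0.123, -0.001], [0.123, 0.992, 0.001], [0.001, 0.001, -1.0]]
force: [-3.4, 2.2, -0.9]
opening: 0.008
grasp_force: 1.5
```

Call:
apply_moves --plan "0.1 0 0 0 0 0; 0.1 0 0 0 0 0; 0.1 0 0 0 0 0; 0.1 0 0 0 0 0; 0.1 0 0 0 0 0; 0 0 0 0 0 0; 0 0 0 0 0 0; 0 0 0 0 0 0; 0 0 0 0 0 0; 0 0 0 0 0 0"

```text
time_s: 10.28
position: [0.4246, -0.1957, 0.1076]
tcp_rot: [[-0.993, 0.122, 0.001], [0.122, 0.993, -0.0], [-0.001, -0.0, -1.0]]
force: [0.1, -0.1, 0.2]
opening: 0.007
grasp_force: 0.0
```

Run:
```python
from rig import capture,bot
import cv2
s=bot.read_state();print(s["position"],s["force"])
a=capture("side")[200:350,240:420,::-1];cv2.imwrite("pics/p2.png",cv2.resize(a,None,fx=4,fy=4,interpolation=cv2.INTER_CUBIC))
```

```text
[ 0.42464311 -0.19573231  0.10760599] [ 0.05926489 -0.13337684  0.19819758]
```

View pics/p2.png

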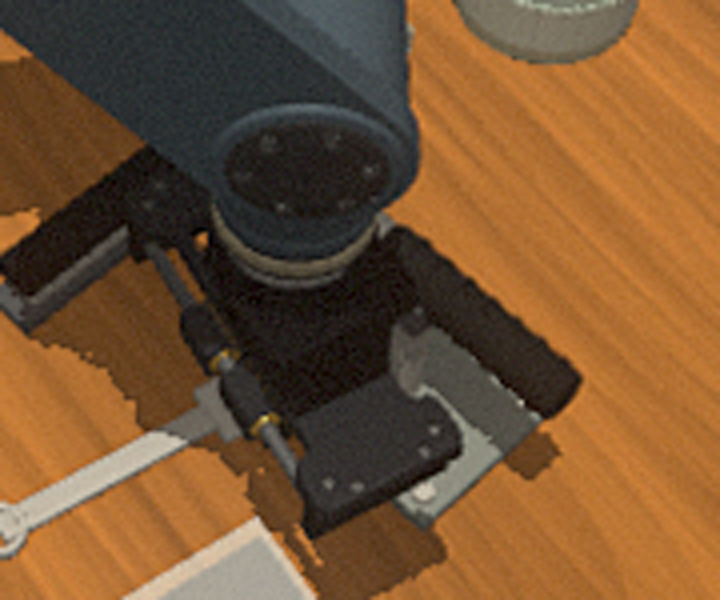

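The gripper is drawn back with zero force, so the lever has sprung out and the bar and grip are free. Now I'll press it a second time.

Call:
apply_moves --plan "-0.08 0 0 0 0 0; -0.08 0 0 0 0 0; -0.08 0 0 0 0 0; -0.08 0 0 0 0 0; -0.08 0 0 0 0 0; -0.08 0 0 0 0 0; -0.08 0 0 0 0 0; -0.08 0 0 0 0 0; -0.08 0 0 0 0 0; -0.08 0 0 0 0 0"

```text
time_s: 11.17
position: [0.4626, -0.2005, 0.1073]
tcp_rot: [[-0.993, 0.121, -0.004], [0.121, 0.993, 0.0], [0.004, -0.0, -1.0]]
force: [-7.0, -3.3, 1.7]
opening: 0.004
grasp_force: 3.6
```

Call:
apply_moves --plan "-0.04 0 0 0 0 0; -0.04 0 0 0 0 0; -0.04 0 0 0 0 0; -0.04 0 0 0 0 0; -0.02 0 0 0 0 0; -0.02 0 0 0 0 0; -0.02 0 0 0 0 0; -0.02 0 0 0 0 0; 0 0 0 0 0 0"

```text
time_s: 11.92
position: [0.4734, -0.2011, 0.1072]
tcp_rot: [[-0.993, 0.121, -0.006], [0.121, 0.993, 0.002], [0.006, 0.001, -1.0]]
force: [-7.4, -2.1, 2.3]
opening: 0.009
grasp_force: 4.1
```

Call:
apply_moves --plan "-0.02 0 0 0 0 0; -0.02 0 0 0 0 0; -0.02 0 0 0 0 0; -0.02 0 0 0 0 0; 0 0 0 0 0 0; 0 0 0 0 0 0"

```text
time_s: 12.42
position: [0.4768, -0.2011, 0.1071]
tcp_rot: [[-0.993, 0.121, -0.007], [0.121, 0.993, 0.003], [0.007, 0.002, -1.0]]
force: [-8.8, -1.1, 3.6]
opening: 0.0
grasp_force: 4.3
```

Call:
apply_moves --plan "-0.02 0 0 0 0 0; -0.02 0 0 0 0 0; -0.02 0 0 0 0 0; -0.02 0 0 0 0 0; 0 0 0 0 0 0; 0 0 0 0 0 0; 0 0 0 0 0 0; 0 0 0 0 0 0; 0 0 0 0 0 0; 0 0 0 0 0 0"

```text
time_s: 13.25
position: [0.4773, -0.201, 0.1071]
tcp_rot: [[-0.993, 0.119, -0.014], [0.119, 0.993, 0.004], [0.015, 0.003, -1.0]]
force: [-16.5, -3.3, 9.1]
opening: 0.004
grasp_force: 8.2
```

Call:
apply_moves --plan "0 0 0 0 0 0; 0 0 0 0 0 0; 0 0 0 0 0 0; 0 0 0 0 0 0; 0 0 0 0 0 0; 0 0 0 0 0 0"

```text
time_s: 13.75
position: [0.4773, -0.201, 0.1071]
tcp_rot: [[-0.993, 0.119, -0.014], [0.119, 0.993, 0.004], [0.015, 0.003, -1.0]]
force: [-15.7, -2.5, 8.4]
opening: 0.005
grasp_force: 8.2
```

It stopped at the same place with a steady push of about 17 N, so I'm handing in.

```bash
python3 -c "
from rig import bot
print(bot.hand_in())"
```

```text
the job is handed in; nothing more can be done
None
```

I pressed the long lever to its stop and held it there for over a second, let it spring fully out, then pressed it in again and handed in with it held there at about 17 N; the gripper hid the lever, so "at the stop" and "fully out" are judged from force and travel, and hand-in returned no verdict.

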